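# Let two tins out of the tin rack

### The arm

A 7-joint arm with a two-finger parallel gripper is mounted at the origin on the work surface; the furniture and walls round the work are solid. World frame = base frame: x ahead of the robot, y to its left, z up, the work surface at z = 0. Lengths are in m, angles in rad, forces in N, time in s.
With the tool pointing down it reaches from about 0.425 to 0.875 m from the base axis. Payload 4.7 kg.
Tool frame: the origin (TCP) lies midway between the tips of the shut fingers; the grasp point (between the pads) lies 19 mm behind it; z points along the fingers, y is the direction in which the jaws open and shut (so a half turn about z gives the same grasp; the last joint's range is limited). The gripper opens to 87 mm and grips with 3 to 60 N. Pads are 19 mm wide; open, the fingers measure 117 mm over their backs; the gripper's body (75 mm by 190 mm) begins 51 mm behind the grasp point.
Start: joints at [1.199, 0.321, -0.07, 1.45, 0.023, 1.371, -0.057], TCP at [0.245, -0.602, 0.223] pointing down, gripper open.
Joint ranges: [-2.86, 2.86], [-0.3, 2.09], [-1.38, 1.24], [0.06, 2.45], [-1.56, 4.7], [0.09, 2.05], [-2.69, 2.69]. Speed limits (rad/s): [2.57, 2.57, 3.14, 3.14, 3.14, 3.14, 3.14].

### API

Orientations are given as a rotation vector (axis times angle).
In Python, from bench import get_state, eyes, job gives the robot as it stands. The module is installed in compiled form; this text tells all that it offers.
- The arm moves only by the shell command python3 -m jog 'ROWS' [FORCE]. ROWS is JSON, a list that holds one entry, the list of rows, each a list of 5 numbers: the opening, from 0 (shut) to 1 (fully open), then the shift along the tool's x, y, z in units of 40 mm (1.0 is 40 mm), then the turn about the tool's z in units of 5 degrees (1.0 is 5 degrees). In form: [[[jaw, dx, dy, dz, turn], ...]]. A call has 1 to 10 rows; each row shifts and turns the commanded pose from where the row before left it, along the tool's axes as they then stand; what a row does not reach is not made up. A row lasts 1/8 s, in which the tool goes at most 62.5 mm and 10.7 degrees, less where a joint would pass 70% of its speed; a pose out of reach is approached as far as the arm can. A call is refused whole if a number of a shift passes 1 or a number of a turn 1, either way. A call with a gripper value outside its range is refused whole. The fingers move at their own pace and stop on an object; FORCE is the grip in N (left out, the last holds). Time passes only in rows, so rows that do not move let the fingers close. It gives the time, the measured TCP pose, the force and the opening at its end, in the units of the state.
- get_state(): the state, without advancing time (a new reading comes with each control period).
- eyes.get_image(name): name is "scene" or "side" or "wrist"; returns (picture, depth): 384x512x3 uint8, red, green, blue; 384x512 float32, m along the optical axis (not along the pixel's ray), 0 where there is no reading.
- eyes.camera_params(name): a dict with "camera_matrix" (3x3 intrinsics, pixels), "k1" (the pictures are not rectified: a ray, as slopes to the right and down, at radius r is drawn at 1 + k1 r^2 times it, then the intrinsics apply), "pose" (4x4, takes a point from camera to world coordinates); the wrist camera has in their place "mount" (4x4, takes a point from camera to tool coordinates, whose origin is the TCP and whose axes are the flange's). Camera axes: x right, y down, z forward; pixel columns grow to the right and rows downward; lengths in m; the calibration is good to about 2 mm. A picture is of the moment at which its call begins: read the wrist's pose just before it. camera_params takes no time and is no camera call.
- job.close_job(): hands the job in, once; it reports no verdict.
The state is a dict: "time": time; "joint_positions": joint angles; "qd": joint speeds; "joint_torque": joint torques, N m; "position": TCP position; "tool_rot": TCP orientation; "ft_force": force on the tool from outside, world axes, zero at the start; "torque": the same for the moment, N m; "grip_width": opening from 0.0 (shut) to 1.0 (fully open).
Only numpy, scipy, OpenCV 4.12 (cv2) and the standard library are available. Lean on these libraries where they do the work, as an engineer would, in place of code of your own. Each camera call takes 0.05 s, during which the arm holds its last target. There are 200 camera calls.

### The job

Two tins are wanted for the sauce. Press the tin rack's red thumb pad right down, so that the gate lifts and the front tin rolls into the bay; let the lever come up again so that the next tin rolls up to the gate, then do the same once more. Use only the lever: touch no tin, leave the third tin waiting behind the closed gate, and do not disturb the things standing around.

Things in the scene. Friction and masses are not known exactly. Their poses are not given: they have to be found in the camera images.
- rack: tin rack of dark sheet steel, fixed, 410 x 130 mm: one straight open-topped chute falling 0.15 rad to a delivery bay with a low lip. Origin: centre of its underside on the worktop; x points up the chute to the high back end, y across, z up. The bay is at the -x end, the thumb pad on the -y side. Highest point of rack, tins and lifted gate: 165 mm above the worktop.
- pad (a point): top centre of the red ribbed thumb pad, 34 x 34 mm, at the lever's end beside the queue; nothing lies beneath it. 149 mm above the worktop at rest, 79 mm when pressed to the stop: it swings on a 100 mm arm about a pivot nearer the bay, so it goes nearly straight down (up to 7 mm sideways on the way) and tilts from 0.35 rad rising toward the rack's +x to 0.35 rad falling.
- rocker (a joint): the rocking lever. 0 = at rest, red gate flap down; 0.72 rad = pad at its stop, gate up and hold-back bar down before the next tin. The front tin is free from about 0.62 rad and needs about 1 s to roll out. A spring holds the pad up with 2.5 N at rest, 6 N at the stop (tin drag may add 3 N) and returns it to 0 when let go; the queue then rolls to the gate in about 1.5 s.
- tin_1_mid (a point): closed steel food tin with a printed label, 75 mm diameter, 110 mm long, 0.3 to 0.65 kg, lying on its side across the chute; this point is its centre. Front of the queue at the start.
- tin_2_mid (a point): closed steel food tin with a printed label, 75 mm diameter, 110 mm long, 0.3 to 0.65 kg, lying on its side across the chute; this point is its centre. Second in the queue.
- tin_3_mid (a point): closed steel food tin with a printed label, 75 mm diameter, 110 mm long, 0.3 to 0.65 kg, lying on its side across the chute; this point is its centre. Third in the queue; it is to stay.
- jam: jar of red jam with white lid, 72 mm diameter, 102 mm tall, standing; origin: centre of its underside. Leave it alone.
- pepper_mill: light wooden pepper mill, 58 mm diameter, 170 mm tall, standing; origin: centre of its underside. Leave it alone.
- spice: spice jar with green cap, 46 mm diameter, 106 mm tall, standing; origin: centre of its underside. Leave it alone.
- tin_1: the tin of point tin_1_mid; its origin is the centre of one end face
- tin_2: the tin of point tin_2_mid; likewise
- tin_3: the tin of point tin_3_mid; likewise
- queue_front (a point): centre of a tin that rests against the closed gate, 87 mm above the worktop. The tins behind it lie 75 and 150 mm farther up the chute. 160 mm down the chute from here is the centre of the first tin in the bay, against the lip, and 85 mm down that of the second, behind the first.

How it is judged:
By the outcome, as a careful person would: the job done as asked, in the order asked, and still so for the second after the job is handed in, with the robot touching nothing.
It also fails if it takes over 48 s, if anything falls off the work surface, if the arm or the gripper's body presses on something with over 40 N, if the wrist force passes 120 N, or if a joint passes its speed limit or range.

## Working session

There is one attempt and no reset: what is moved stays moved. The work goes in short steps, Python scripts to look and compute and a shell command to move; the robot and the scene stay as the last step left them, time stands still between calls to the robot, and variables do not carry over. Pictures are saved under pics/ and viewed, about 8 in all and at most 12, crops included, and the job is handed in when it is done.

```bash
mkdir -p pics
cat > h.py <<'E'
import numpy as np, cv2
from bench import get_state, eyes, job
from scipy.spatial.transform import Rotation as R
def cam(n,st=None):
    p=eyes.camera_params(n); K=np.array(p["camera_matrix"]); k1=p["k1"]
    if n=="wrist":
        T=np.eye(4);T[:3,:3]=R.from_rotvec(st["tool_rot"]).as_matrix();T[:3,3]=st["position"];T=T@np.array(p["mount"])
    else: T=np.array(p["pose"])
    return K,k1,T
def ray(c,uv):
    K,k1,T=c; uv=np.atleast_2d(np.float64(uv))
    s=cv2.undistortPoints(uv[:,None],K,np.array([k1,0,0,0.]))[:,0]
    return T[:3,3],np.c_[s,np.ones(len(s))],T
def onz(c,uv,z):
    o,d,T=ray(c,uv); d=d@T[:3,:3].T; return o+d*((z-o[2])/d[:,2])[:,None]
def bydepth(c,uv,dep):
    o,d,T=ray(c,uv); return o+(d*np.asarray(dep)[:,None])@T[:3,:3].T
def shot(n):
    st=get_state(); im,de=eyes.get_image(n); return im,de,cam(n,st)
def save(im,f): cv2.imwrite("pics/"+f,im[:,:,::-1])
E
python3 - <<'E'
from h import *
s=get_state();print({k:np.round(v,3) for k,v in s.items()}); print(R.from_rotvec(s["tool_rot"]).as_matrix().round(3))
a,d,c=shot("scene");b,d2,c2=shot("side")
np.savez("v.npz",a=a,d=d,b=b,d2=d2)
save(a,"scene.png");save(b,"side.png")
for n,im,de,cc in(("scene",a,d,c),("side",b,d2,c2)):
    print(n,cc[2].round(2).tolist())
    h=cv2.cvtColor(im,cv2.COLOR_RGB2HSV)
    m=(((h[...,0]<8)|(h[...,0]>172))&(h[...,1]>140)&(h[...,2]>60)).astype(np.uint8)
    N,L,S,C=cv2.connectedComponentsWithStats(m)
    for i in range(1,N):
        if S[i,4]>25:
            v,u=np.nonzero((L==i)&(de>0)); 
            P=bydepth(cc,np.c_[u,v],de[v,u]) if len(u) else np.zeros((1,3))
            print(S[i],C[i].round(0),np.median(P,0).round(3),P.min(0).round(3),P.max(0).round(3))
E
```

```text
{'time': np.float64(0.0), 'joint_positions': array([ 1.199,  0.322, -0.07 ,  1.452,  0.023,  1.371, -0.057]), 'qd': array([ 0.001, -0.001, -0.001, -0.001, -0.001,  0.   , -0.002]), 'joint_torque': array([ 0.0000e+00, -4.9128e+01, -4.0400e-01, -3.1253e+01, -6.4000e-02,
        4.4000e-02,  0.0000e+00]), 'position': array([ 0.244, -0.602,  0.221]), 'tool_rot': array([-3.081e+00, -6.020e-01,  1.000e-03]), 'ft_force': array([-0.878,  0.757, -0.811]), 'torque': array([ 0.013,  0.064, -0.02 ]), 'grip_width': np.float64(1.001)}
[[ 0.926  0.376 -0.001]
 [ 0.376 -0.926  0.002]
 [-0.    -0.002 -1.   ]]
scene [[-0.9, -0.29, 0.31, 0.22], [-0.43, 0.62, -0.65, 0.64], [-0.01, -0.73, -0.69, 0.77], [0.0, 0.0, 0.0, 1.0]]
[62 45  8  9 37] [65. 50.] [ 1.4   -0.274  0.191] [ 1.385 -0.495  0.034] [ 1.709 -0.262  0.207]
[242 151   5   7  26] [244. 154.] [ 0.599 -0.062  0.141] [ 0.594 -0.071  0.136] [ 0.606 -0.054  0.143]
[274 163  17  14 173] [282. 170.] [ 0.49  -0.039  0.149] [ 0.473 -0.056  0.137] [ 0.508 -0.024  0.156]
[232 174   5   7  30] [234. 177.] [0.589 0.01  0.13 ] [0.583 0.003 0.125] [0.595 0.019 0.134]
[221 199   5   8  31] [223. 202.] [0.577 0.085 0.118] [0.571 0.077 0.115] [0.582 0.091 0.123]
side [[-0.87, -0.32, 0.38, 0.16], [-0.49, 0.54, -0.69, 0.66], [0.02, -0.78, -0.62, 0.69], [0.0, 0.0, 0.0, 1.0]]
[232 150   5   7  26] [234. 153.] [ 0.601 -0.061  0.141] [ 0.595 -0.068  0.136] [ 0.606 -0.053  0.145]
[264 161  18  16 180] [272. 169.] [ 0.491 -0.039  0.149] [ 0.474 -0.056  0.139] [ 0.51  -0.023  0.156]
[219 171   5   7  29] [221. 174.] [0.59  0.012 0.13 ] [0.584 0.003 0.123] [0.595 0.018 0.134]
[204 194   6   8  33] [207. 197.] [0.579 0.085 0.12 ] [0.572 0.078 0.115] [0.585 0.09  0.123]
```

View pics/scene.png

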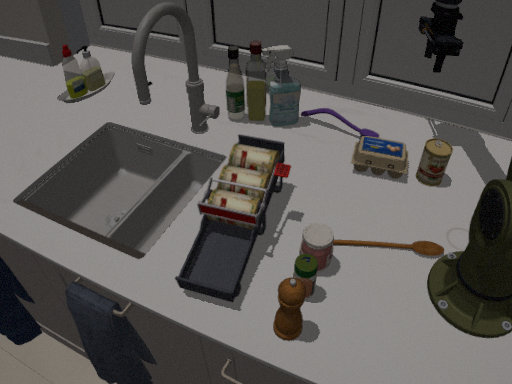

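View pics/side.png

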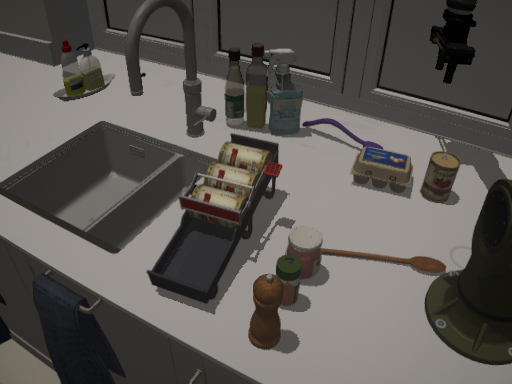

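The pictures show the rack in the middle with the bay toward the viewer and the pad at scene (282,170). Jam, spice and mill stand at (317,245), (305,275) and (290,305). Next I'll measure the clearance to the rack and what stands along the path.

Run:
```python
from h import *
v=np.load("v.npz"); P=[]
for n,k,kd in(("scene","a","d"),("side","b","d2")):
    d=v[kd]; vv,uu=np.nonzero(d>0); P.append(bydepth(cam(n),np.c_[uu,vv],d[vv,uu]))
P=np.vstack(P); P=P[(abs(P[:,0]-.5)<.4)&(abs(P[:,1]+.2)<.6)&(P[:,2]<.5)]
# rack yaw: points in rack zone
Q=P[(P[:,2]>.03)&(P[:,0]>.44)&(P[:,0]<.75)&(P[:,1]>-.17)&(P[:,1]<.33)]
print("rack bbox",Q.min(0).round(3),Q.max(0).round(3))
r=cv2.minAreaRect(np.float32(Q[Q[:,0]>.51][:,:2]));print(r)
x=np.array([.155,-.988]);y=np.array([.988,.155])
pad=np.array([.490,-.039])
L=np.c_[(P[:,:2]-pad)@x,(P[:,:2]-pad)@y,P[:,2]]
print("max z mm in pad frame: rows lateral(y), cols along chute 20mm from -260..200")
for lo in np.arange(-.12,.20,.02):
    row=[]
    for a in np.arange(-.26,.2,.02):
        q=L[(L[:,1]>=lo)&(L[:,1]<lo+.02)&(L[:,0]>=a)&(L[:,0]<a+.02),2]
        row.append(f"{1000*q.max():4.0f}" if len(q) else "   .")
    print(f"{lo*1000:4.0f}"," ".join(row))
print("world map z>30: rows x, cols y -.7...3")
for lo in np.arange(.2,.8,.05):
    print(f"{lo:.2f}"," ".join((lambda q:f"{1000*q.max():4.0f}" if len(q) else "   .")(P[(P[:,0]>=lo)&(P[:,0]<lo+.05)&(P[:,1]>=a)&(P[:,1]<a+.05),2]) for a in np.arange(-.7,.35,.05)))
```

```text
rack bbox [ 0.472 -0.15   0.03 ] [0.651 0.272 0.156]
((0.5666975975036621, 0.06130853295326233), (0.1331813633441925, 0.4163661003112793), 5.3796563148498535)
max z mm in pad frame: rows lateral(y), cols along chute 20mm from -260..200
-120    3  109  110  108  100  104  104  104  104    .    .    .    1    4    5    5    3    4    4    4    4    4    3
-100    1  108  109  107    .  104  104  104  102    .    .    .    2    3    4    3    4    3    3    4    3    4    3
 -80    3    .   65    2    3   59  101    4    4    2    2    3    2    3    5    4    3    4    4    4    4    5    3
 -60    4    3    1    1    4    3    3    3    3    3    3    3    4    3    3    4    3    3    4    4    3    3    3
 -40    3    3    4    3    2    4    3    4    3    3    4    5    4    4    3    3    3    4    4    4    3    3    3
 -20    4    3    3    3    3    3    3    3    4    3    3    3  153  156    4    3    4    3    3    4    4    4    3
   0    3    2    2    3    3    4  131  124  133  144  136  140  151  156    3    5    4   50    5    4    3    4    4
  20   59   62   63   67
[... 1824 characters left out ...]
  155  142  131  134   38   30   67    4
0.55  365  364    5    2   49  135    3    5    5    6    4  147  149  137  141  127  134   62   59   67    4
0.60  355  109    3    5  152  262  196    3    3    .    .  147  149  138  144  142  134   68   59    4    4
0.65  346  105    2    .    .  263  261    2    .    .    .  124    4    4    4    5    3    3    4    4    4
0.70  338  104   91    3    3  266  266    2    2    3    4    4    4    3    4    4    3    4    4    4    4
0.75  331  107   91    4    2  263  249    3    3    5    5    .    .    .    .    .    .  -19    3    4    4
0.80  324  109    2    3    2  244  248    3  173   93   92 -146 -145 -147 -144 -143 -143  -19    3    4    4
```

```bash
python3 -m jog '[[[0,0.5,-0.5,0,0],[0,0.9,-0.9,0,0],[0,0.9,-0.9,0,0],[0,0.9,-0.9,0,0],[0,0.9,-0.9,0,0],[0,0.9,-0.9,0,0],[0,0.9,-0.9,0,0.9],[0,0.6,-0.8,0,0.9],[0,0.4,-0.5,0,0.84],[0,0,0,0,0]]]' 10
python3 - <<'E'
from h import *
im,de,c=shot("wrist"); save(im,"w1.png"); s=get_state()
M=R.from_rotvec(s["tool_rot"]).as_matrix(); print(s["time"],s["position"].round(4),M.round(3).tolist(),s["ft_force"].round(1),c[2].round(3).tolist())
h=cv2.cvtColor(im,cv2.COLOR_RGB2HSV)
m=(((h[...,0]<8)|(h[...,0]>172))&(h[...,1]>140)&(h[...,2]>60)).astype(np.uint8)
N,L,S,C=cv2.connectedComponentsWithStats(m)
for i in range(1,N):
    if S[i,4]>80: print(S[i],C[i].round(0),onz(c,C[i],.149).round(4))
t=np.array([.480,-.0345,0])-s["position"];print("tool shift units",(M.T@t/.04).round(2))
E
```

```text
time: 1.35
position: [0.3993, -0.232, 0.2224]
tool_rot: [-3.132, -0.251, 0.0]
ft_force: [-0.5, -0.3, -0.8]
grip_width: 0.02
1.4 [ 0.3985 -0.2337  0.2224] [[0.988, 0.157, -0.001], [0.157, -0.988, -0.001], [-0.001, 0.0, -1.0]] [-0.3 -0.8 -0.3] [[0.159, -0.957, -0.241, 0.464], [-0.987, -0.154, -0.039, -0.221], [-0.0, 0.244, -0.97, 0.384], [0.0, 0.0, 0.0, 1.0]]
[  0   0  22  49 724] [11. 25.] [[ 0.4893 -0.0511  0.149 ]]
tool shift units [ 2.8  -4.6   5.56]
```

View pics/w1.png

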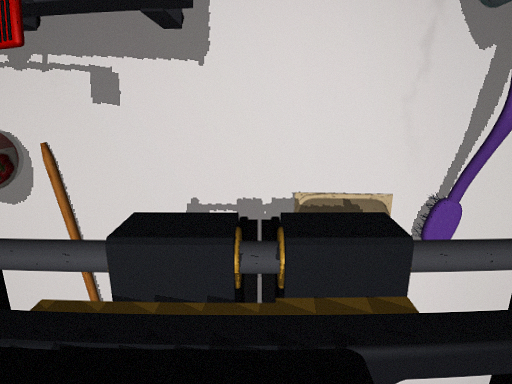

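The wrist view has the pad clipped at the top-left (11,25). It also confirms that the gripper's long side lies along tool y, which is along the chute.

```bash
python3 -m jog '[[[0,0.4,-0.7,0,0],[0,0.6,-0.9,0,0],[0,0.6,-1,0,0],[0,0.6,-1,0,0],[0,0.4,-0.7,0.2,0],[0,0.2,-0.3,0.2,0],[0,0,0,0,0]]]'
python3 - <<'E'
from h import *
im,de,c=shot("wrist"); save(im,"w2.png"); s=get_state()
M=R.from_rotvec(s["tool_rot"]).as_matrix(); print(s["time"],s["position"].round(4),s["ft_force"].round(1))
h=cv2.cvtColor(im,cv2.COLOR_RGB2HSV)
m=(((h[...,0]<8)|(h[...,0]>172))&(h[...,1]>140)&(h[...,2]>60)).astype(np.uint8)
N,L,S,C=cv2.connectedComponentsWithStats(m)
for i in range(1,N):
    if S[i,4]>80: print(S[i],C[i].round(0),onz(c,C[i],.149).round(4))
t=np.array([.480,-.0345,0])-s["position"];print("tool shift units",(M.T@t/.04).round(2))
E
```

```text
time: 2.28
position: [0.4805, -0.0354, 0.2058]
tool_rot: [-3.132, -0.245, 0.003]
ft_force: [0.4, 0.2, 0.4]
grip_width: 0.003
2.325 [ 0.4805 -0.0363  0.2062] [ 0.5 -0.1  0.4]
[  67    0   34  152 3463] [84. 74.] [[0.5461 0.0847 0.149 ]]
[299   9  55  30 762] [329.  24.] [[ 0.5967 -0.0589  0.149 ]]
[195  11  37  27 521] [215.  25.] [[0.5855 0.0075 0.149 ]]
[ 99  17  24  25 347] [111.  29.] [[0.5742 0.0693 0.149 ]]
[297  49   9  32 164] [301.  66.] [[ 0.5701 -0.0465  0.149 ]]
[ 249  163   50   51 1794] [274. 187.] [[ 0.4929 -0.0431  0.149 ]]
tool shift units [-0.   -0.05  5.15]
```

View pics/w2.png

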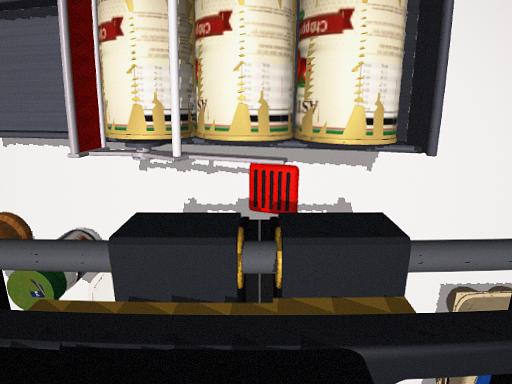

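The pad is fully visible at (274,187), with the finger gap just in front of it at (260,235). I measure it at about (0.4915, -0.041). The tool sits 10 mm outward and 6 mm bayward of the pad centre, as planned, which keeps the body clear of the rack wall. Next I descend.

```bash
python3 -m jog '[[[0,0,0,0.4,0],[0,0,0,0.4,0],[0,0,0,0.4,0],[0,0,0,0.4,0],[0,0,0,0.4,0],[0,0,0,0.3,0],[0,0,0,0.2,0],[0,0,0,0,0]]]'
```

```text
time: 3.32
position: [0.4811, -0.0352, 0.1063]
tool_rot: [3.132, 0.244, 0.0]
ft_force: [0.1, -1.2, 4.8]
grip_width: 0.006
```

```bash
python3 -m jog '[[[0,0,0,0.15,0],[0,0,0,0.1,0],[0,0,0,0.1,0],[0,0,0,0,0]]]'
python3 - <<'E'
from h import *
s=get_state();print(s["position"],s["ft_force"])
im,de,c=shot("side");im2,_,_=shot("wrist");save(np.hstack([im[100:340,100:400],cv2.resize(im2,(320,240))]),"p1.png")
E
```

```text
time: 3.82
position: [0.4809, -0.0329, 0.093]
tool_rot: [-3.13, -0.245, -0.0]
ft_force: [-2.1, 2.5, 7.7]
grip_width: 0.007
[ 0.48092517 -0.03294815  0.09295148] [-2.13237151  2.50289661  7.70800914]
```

View pics/p1.png

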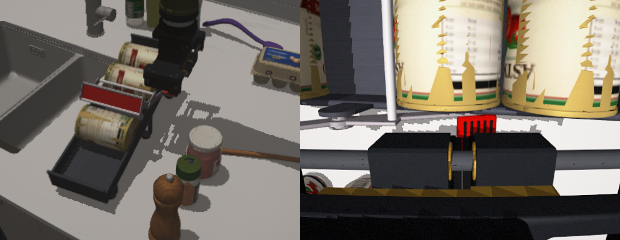

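The gate is up, and the front tin at (105,130) is rolling out while the second is held back. I'll press on gently to the stop and wait.

```bash
python3 -m jog '[[[0,0,0,0.1,0],[0,0,0,0.05,0],[0,0,0,0,0]]]'; python3 -m jog '[[[0,0,0,0.05,0],[0,0,0,0.05,0],[0,0,0,0,0]]]'
```

```text
time: 4.3
position: [0.4808, -0.0314, 0.0872]
tool_rot: [-3.128, -0.246, 0.001]
ft_force: [-3.3, 6.0, 9.4]
grip_width: 0.007
time: 4.68
position: [0.4809, -0.0307, 0.084]
tool_rot: [-3.128, -0.247, 0.001]
ft_force: [-5.1, 7.3, 15.1]
grip_width: 0.007
```

```bash
python3 -m jog '[[[0,0,0,0,0],[0,0,0,0,0],[0,0,0,0,0],[0,0,0,0,0],[0,0,0,0,0]]]'
python3 - <<'E'
from h import *
im,de,c=shot("side");im2,_,_=shot("scene");save(np.hstack([im[100:340,100:400],im2[100:340,130:430]]),"p2.png")
E
```

```text
time: 5.3
position: [0.4809, -0.0306, 0.084]
tool_rot: [-3.128, -0.247, 0.001]
ft_force: [-5.1, 7.1, 16.0]
grip_width: 0.003
```

View pics/p2.png

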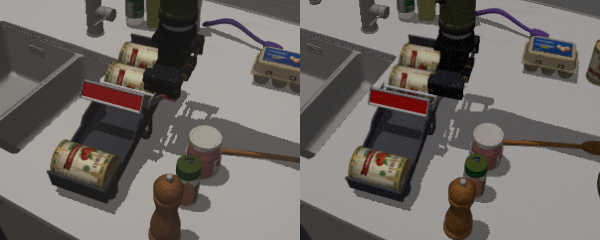

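Tin 1 lies in the bay against the lip at (85,165), and tins 2 and 3 are held. Now I let the lever up and wait.

```bash
python3 -m jog '[[[0,0,0,-0.2,0],[0,0,0,-0.4,0],[0,0,0,-0.4,0],[0,0,0,-0.4,0],[0,0,0,-0.4,0],[0,0,0,-0.4,0],[0,0,0,-0.2,0],[0,0,0,-0.1,0],[0,0,0,0,0],[0,0,0,0,0]]]'
python3 -m jog '[[[0,0,0,0,0],[0,0,0,0,0],[0,0,0,0,0],[0,0,0,0,0],[0,0,0,0,0],[0,0,0,0,0],[0,0,0,0,0],[0,0,0,0,0],[0,0,0,0,0],[0,0,0,0,0]]]'
python3 -m jog '[[[0,0,0,0,0],[0,0,0,0,0],[0,0,0,0,0],[0,0,0,0,0],[0,0,0,0,0],[0,0,0,0,0],[0,0,0,0,0],[0,0,0,0,0]]]'
python3 - <<'E'
from h import *
im,de,c=shot("side");im2,_,_=shot("wrist");save(np.hstack([im[100:340,100:400],cv2.resize(im2,(320,240))]),"p3.png")
E
```

```text
time: 6.65
position: [0.4804, -0.0348, 0.182]
tool_rot: [-3.132, -0.244, 0.002]
ft_force: [-0.1, -0.0, -0.4]
grip_width: 0.006
time: 7.9
position: [0.4808, -0.0348, 0.1825]
tool_rot: [3.132, 0.244, -0.0]
ft_force: [1.0, 0.1, 0.2]
grip_width: 0.006
time: 8.9
position: [0.4808, -0.0348, 0.1825]
tool_rot: [3.132, 0.244, -0.0]
ft_force: [-0.1, -0.6, -0.0]
grip_width: 0.006
```

View pics/p3.png

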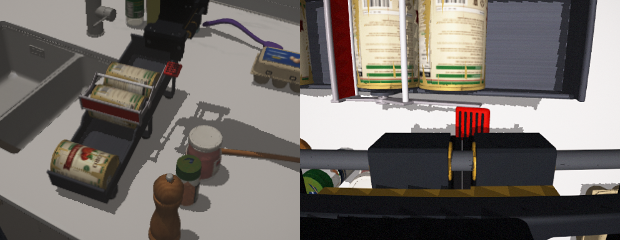

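The gate is down, the pad is up, and tins 2 and 3 have rolled to the gate. I repeat the press.

```bash
python3 -m jog '[[[0,0,0,0.3,0],[0,0,0,0.4,0],[0,0,0,0.4,0],[0,0,0,0.4,0],[0,0,0,0.4,0],[0,0,0,0.2,0],[0,0,0,0.1,0],[0,0,0,0.1,0],[0,0,0,0.1,0],[0,0,0,0.05,0]]]'
python3 -m jog '[[[0,0,0,0.05,0],[0,0,0,0,0],[0,0,0,0,0],[0,0,0,0,0],[0,0,0,0,0],[0,0,0,0,0],[0,0,0,0,0],[0,0,0,0,0],[0,0,0,0,0],[0,0,0,0,0]]]'
python3 - <<'E'
from h import *
im,de,c=shot("side");im2,_,_=shot("wrist");save(np.hstack([im[100:340,100:400],cv2.resize(im2,(320,240))]),"p4.png")
E
```

```text
time: 10.25
position: [0.4807, -0.0309, 0.0847]
tool_rot: [-3.127, -0.246, 0.001]
ft_force: [-3.0, 6.8, 11.3]
grip_width: 0.006
time: 11.5
position: [0.4808, -0.0308, 0.0839]
tool_rot: [-3.128, -0.247, 0.001]
ft_force: [-5.1, 7.4, 17.5]
grip_width: 0.007
```

View pics/p4.png

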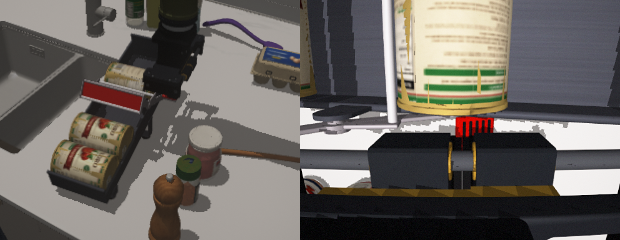

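Both tins are in the bay, at (85,165) and (100,130), and tin 3 is held back. I release the lever and retreat upward.

```bash
python3 -m jog '[[[0,0,0,-0.2,0],[0,0,0,-0.4,0],[0,0,0,-0.4,0],[0,0,0,-0.4,0],[0,0,0,-0.4,0],[0,0,0,-0.4,0],[0,0,0,-0.4,0],[0,0,0,-0.4,0],[0,0,0,-0.2,0],[0,0,0,0,0]]]'
python3 -m jog '[[[0,-0.3,0.5,0,0],[0,-0.5,0.8,0,0],[0,-0.5,0.8,0,0],[0,-0.3,0.5,0,0],[0,0,0,0,0],[0,0,0,0,0],[0,0,0,0,0],[0,0,0,0,0],[0,0,0,0,0],[0,0,0,0,0]]]'
python3 -m jog '[[[0,0,0,0,0],[0,0,0,0,0],[0,0,0,0,0],[0,0,0,0,0],[0,0,0,0,0],[0,0,0,0,0],[0,0,0,0,0],[0,0,0,0,0]]]'
python3 - <<'E'
from h import *
im,de,c=shot("side");im2,_,_=shot("scene");save(np.hstack([im[100:380,100:400],im2[100:380,130:430]]),"p5.png")
a=np.load("v.npz")
for k,i,r in(("b",im,(slice(225,350),slice(245,325))),("a",im2,(slice(222,342),slice(270,335)))):
    print(k,"bystander pixels changed:",(np.abs(a[k][r].astype(int)-i[r]).max(2)>40).sum())
E
```

```text
time: 12.85
position: [0.4811, -0.0349, 0.2111]
tool_rot: [3.132, 0.244, 0.001]
ft_force: [0.4, -0.1, -0.0]
grip_width: 0.004
time: 14.1
position: [0.4338, -0.1473, 0.2105]
tool_rot: [3.132, 0.244, -0.0]
ft_force: [1.0, -0.6, -0.1]
grip_width: 0.009
time: 15.1
position: [0.4337, -0.1475, 0.2105]
tool_rot: [3.132, 0.244, -0.0]
ft_force: [-0.7, -0.1, -0.3]
grip_width: 0.007
b bystander pixels changed: 43
a bystander pixels changed: 6
```

View pics/p5.png

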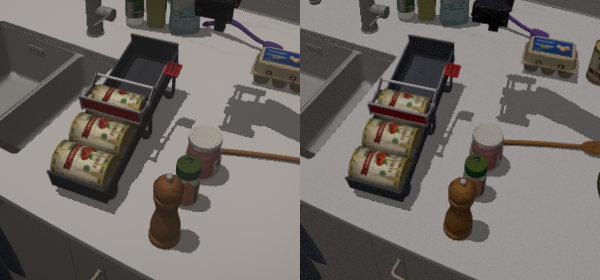

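The final view shows two tins in the bay, tin 3 behind the closed gate at (115,100), the pad up at (172,70), and the jam, spice jar and mill standing unmoved.

```bash
python3 -c "
from bench import job; print(job.close_job())"
```

```text
the job is handed in; nothing more can be done
None
```

The job is done and handed in at about 15 s. I pressed the thumb pad right down twice with the closed fingertips, and let the lever come up fully in between so that the next tin rolled to the gate.

- **Last pictures:** Tins 1 and 2 lie in the bay, and tin 3 waits behind the closed gate. The pad is up and the arm is clear. The jam, spice jar and pepper mill look unmoved: only 6 to 43 pixels changed around them, which is about noise or shadow.
- **Forces:** The highest wrist reading was about 20 N (17.5 N upward), with the pad at its stop. None of the readings or pictures showed the gripper's body touching the rack or a tin.
- **Not measured:** I judged the stop from the force rising as the fingertips levelled off at about 84 mm; I did not measure the rocker angle itself. At the two close views, the cameras put the pad centre about 5 mm apart, and I used a point between the two.

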